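Set and lock the length stop with its wing nut

TASK

On the plywood length jig, push the sliding steel stop along its track until it holds the wooden offcut snug against the jig's head block, then tighten the stop's wing nut: turn it clockwise (seen from above) by pushing on its wings with the fingertips, stroke after stroke, until it will turn no further. Grip and lift nothing: never take the nut, the stop or the offcut between the fingers. Leave the other things on the table alone, and finish with the offcut still snug.

Things in the scene. Friction and masses are not known exactly. Their poses are not given: they have to be found in the camera images.
- jig: Plywood length jig fixed to the table: board 90 mm (its x) by 294 mm (its y, from -142 to +152 mm), 12 mm thick. Origin: on its underside, below the track line; z up, y along the board towards the head block (left end seen from the robot), x away from the robot. A flat aluminium track, 20 mm wide, 5 mm high, lies along jig x = 0 from y = -140 to -3 mm.
- head (a point): Middle of the head block's clamping face, at jig y = +130 mm, 31 mm above the table. The wooden head block is 80 mm wide, 20 mm thick, its top 50 mm above the table. A low wooden back fence (top at 30 mm) runs from jig y = +5 to +130 mm, its front at jig x = +32 mm.
- sample: Pine offcut, 50 x 110 x 32 mm, loose on the board, its long side (its own y) along jig y between the head block and the stop, at most 9 mm short of the head block. Origin: centre of its underside. Home against the head block its origin is at jig y = +75 mm.
- stop (a joint): How far the stop has slid along jig +y, in m: 0 = fully back; at 0.070 its nose clamps the offcut against the head block (travel would end at 0.080 without the offcut). Starts at 0 to 0.035. Sliding takes about 5 N, plus up to 1 N for pushing the offcut along; it stays where it is left.
- stop_back (a point): Centre of the stop's rear face (towards jig -y), the face to push on, 26.5 mm above the table; axes as the jig's. The face is 50 mm wide and spans 18 to 35 mm above the table. The stop is dark steel: a low block 88 mm long, top 35 mm above the table, with an upright nose plate at its front end.
- stop_nose (a point): Middle of the nose plate's front face, which meets the offcut; axes as the jig's. The plate is 12 mm thick, 50 mm wide, its top 64 mm above the table. The stop's rear face lies 88 mm behind this face, the nut's axis 48 mm behind it.
- wing_nut (a joint): Rotation of the wing nut in rad; grows clockwise seen from above. Starts at 0.1 to 1.6; hard stop (tight, home) at 6.28, where the wings lie along jig x (across the track). Friction about 0.03 N m: it turns easily and stays where it is left.
- nut_axis (a point): On the wing nut's vertical axis, 56 mm above the table, at mid height of the wings; turns with the nut: its x runs along the wings, z up. Hub radius 12 mm. Two opposite upright wings, 6 mm thick, reach 34 mm from the axis, 45 to 67 mm above the table. A fingertip beside them has the stop's top 35 mm above the table under it.
- stud_top (a point): Top of the fixed upright stud, 10 mm thick, on which the wing nut turns; on the nut's axis, 77 mm above the table. The wing tips pass 2 mm clear of the nose plate's rear side: no room for a fingertip between these two, the rest of the circle is free.
- setting_block: Bystander: white block with a black knob, 40 x 60 x 46 mm. Origin: centre of underside.
- pencil: Bystander: red pencil, 9 x 118 x 8 mm. Origin: centre of underside.
- spanner_17: Bystander: small bright spanner, 194 mm long. Origin: centre of underside.
- hexkey_8: Bystander: dark hex key, 49 x 124 x 8 mm. Origin: centre of underside.
- wedge: Bystander: beech wedge, 30 x 120 x 24 mm, behind the jig. Origin: centre of underside.

How it is judged:
On the way, in this order (a step that is already met when the one before it is completed fails the run):
1. the stop holds the offcut snug against the head block (value of joint stop between 0.067 and 0.073 m and y of sample in the frame of jig between 0.072 and 0.078 m and x of sample in the frame of jig between -0.012 and 0.012 m and angle between the y axis of sample and the y axis of jig, either way round below 0.06 rad and z of sample in the frame of jig below 0.016 m), for 0.2 s.
2. the wing nut is turned home, clockwise to its hard stop (value of joint wing_nut above 6.13 rad), for 0.2 s.
At the end, for the whole second after the job is handed in: The stop stands within 3 mm of its clamping place, the offcut lies flat on the board within 3 mm of the head block, square within 0.06 rad and within 12 mm of the track's centre line; the wing nut is within 0.15 rad of its hard stop; all at rest (all of step 1 and value of joint wing_nut above 6.13 rad and linear speed of sample below 0.01 m/s and velocity of joint wing_nut between -0.1 and 0.1 rad/s); the robot touches nothing.
It fails at once if the offcut is lifted off the board (z of sample in the frame of jig above 0.022 m).
It fails at once if the wing nut is taken between the fingers (x of the grasp point in the frame of nut_axis between -0.036 and 0.036 m and y of the grasp point in the frame of nut_axis between -0.005 and 0.005 m and z of the grasp point in the frame of nut_axis below 0.022 m).
It fails at once if the offcut is taken between the fingers (x of the grasp point in the frame of sample between -0.02 and 0.02 m and y of the grasp point in the frame of sample between -0.05 and 0.05 m and z of the grasp point in the frame of sample below 0.042 m).
It fails at once if the stop is taken between the fingers, by its nose plate or its low block (x of the grasp point in the frame of stop_back between -0.02 and 0.02 m and ((y of the grasp point in the frame of stop_back between 0.077 and 0.087 m and z of the grasp point in the frame of stop_back below 0.048 m) or (y of the grasp point in the frame of stop_back between 0.004 and 0.077 m and z of the grasp point in the frame of stop_back below 0.016 m))).
It fails at once if a bystander is moved by more than 20 mm (distance of any of setting_block, pencil, spanner_17, hexkey_8, wedge from where it was at the start of the episode above 0.02 m).
It also fails if it takes over 61 s, if anything falls off the work surface, if the arm or the gripper's body presses on something with over 40 N, if the wrist force passes 120 N, or if a joint passes its speed limit or range.

ROBOT

A 6-joint arm with a two-finger parallel gripper is mounted at the origin on a cart in front of the work surface, level with it; the furniture and walls round the work are solid. World frame = base frame: x ahead of the robot, y to its left, z up, the work surface at z = 0. Lengths are in m, angles in rad, forces in N, time in s.
With the tool pointing down it reaches from about 0.35 to 0.875 m from the base axis. Payload 15.5 kg.
Tool frame: the origin (TCP) lies at the very end of the fingers, on their centre line; the grasp point (between the pads) lies 19 mm behind it; z points along the fingers, y is the line along which they close (so a half turn about z gives the same grasp; the last joint's range is limited). The gripper opens to 85 mm and grips with 20 to 120 N. Pads are 22 mm wide; open, the fingers measure 114 mm over their backs; the gripper's body (76 mm by 85 mm) begins 54 mm behind the grasp point. The pads swing forward as they close: fully open they stand 13 mm farther back than shut.
Start: joints at [1.183, 0.494, 1.345, -0, 1.302, -0.096], TCP at [0.18, 0.599, 0.231] pointing down, gripper open.
Joint ranges: [-2.91, 2.91], [-0.82, 2.16], [0.22, 2.67], [-1.22, 4.37], [0.12, 2.79], [-3.08, 3.08]. Speed limits (rad/s): [1.89, 1.89, 2.57, 3.01, 3.01, 3.01].

INTERFACE

Orientations are given as [roll, pitch, yaw] about the fixed x, y, z axes, in that order (R = Rz(yaw) Ry(pitch) Rx(roll)).
In Python, from cell import move_to, movel, set_joints, open_gripper, clamp, dwell, inverse_kinematics, get_obs, grab_frame, camera_params, IKError, job_done, regions_of gives the robot as it stands. Calls block until the motion is done:
- move_to(position, orientation): joint-space move of the TCP to a pose.
- movel(position, attitude=None, v=0.15): straight line of the TCP; attitude=None keeps the orientation; v is the mean speed in m/s.
- set_joints(angles): joint-space move.
- open_gripper() and clamp(grip_force=None): open the fingers fully, or close them until they stop; grip_force is the grip in N (None keeps the last).
- dwell(seconds).
- inverse_kinematics(position, orientation): joint angles nearest the present ones, or None.
- get_obs(): the state.
- grab_frame(name): name is "side" or "top" or "wrist"; returns (picture, depth): 480x640x3 uint8, red, green, blue; 480x640 float32, m along the optical axis (not along the pixel's ray), 0 where there is no reading.
- camera_params(name): a dict with "fx", "fy", "cx", "cy" (pixels), "world_from_camera" (4x4, takes a point from camera to world coordinates); the wrist camera has in their place "tool_from_camera" (4x4, takes a point from camera to tool coordinates, whose origin is the TCP and whose axes are the flange's). Camera axes: x right, y up, looking along -z (the intrinsics and any distortion apply to the point x, -y, -z); pixel columns grow to the right and rows downward; lengths in m; the calibration is good to about 2 mm. A picture is of the moment at which its call begins: read the wrist's pose just before it. camera_params takes no time and is no camera call.
A pose or a line that the arm cannot do raises IKError and nothing moves.
- job_done(): hands the job in; it is judged then, once.
Trained networks look in the newest picture that a camera, given by its name, has taken for a name from the list of things; names that differ only in an ending like _2 or _b are one class to them, and where a whole thing is asked for, a point or a joint stands for the part that bears it (a point fixed in the world has none). Each returns a list of dicts, best first, with "conf" (0 to 1); they miss things now and then, are a little off and sometimes report something else, mostly with a low value. They report only what shows in the picture. A call takes as long as a camera call.
- regions_of(camera, thing): "mask" (480x640 bool, what is visible of it) and "extent" ([left, top, right, bottom] in pixels, round what is visible of it).
The state is a dict: "time": time; "joints": joint angles; "dq": joint speeds; "effort": joint torques, N m; "ee_pos": TCP position; "eef_rot": TCP orientation; "contact_force": force on the tool from outside, world axes, zero at the start; "moment": the same for the moment, N m; "finger_gap": finger opening in m; "finger_force": force on a finger pad.
Only numpy, scipy, OpenCV 4.12 (cv2) and the standard library are available. Lean on these libraries where they do the work, as an engineer would, in place of code of your own. Each camera call takes 0.05 s, during which the arm holds its last target. There are 200 camera calls.

## Working session

There is one attempt and no reset: what is moved stays moved. The work goes in short steps, each a Python script; the robot and the scene stay as the last script left them, time stands still between calls to the robot, and variables do not carry over. Pictures are saved under pics/ and viewed, at most 10 in all, crops included, and the job is handed in when it is done.

```bash
mkdir -p pics; ls; cat > h.py <<'E'
import numpy as np, cv2
from cell import *
def cloud(cam,depth,mask=None):
    p=camera_params(cam); v,u=np.nonzero((depth>0)&(mask if mask is not None else True))
    d=depth[v,u]; P=np.c_[(u-p['cx'])/p['fx']*d,-(v-p['cy'])/p['fy']*d,-d,np.ones(len(d))]
    return (P@np.array(p['world_from_camera']).T)[:,:3]
E
python3 - <<'E'
from h import *
o=get_obs(); print(o['time'],o['ee_pos'],o['eef_rot'],o['finger_gap'])
for c in ['top','side']:
    im,d=grab_frame(c); cv2.imwrite(f'pics/{c}0.png',im[:,:,::-1])
    print(c,{k:v for k,v in camera_params(c).items()})
    for t in ['jig','stop','wing_nut','sample','setting_block','pencil','spanner_17','hexkey_8','wedge']:
        for r in regions_of(c,t)[:2]:
            if r['conf']<.3: continue
            P=cloud(c,d,r['mask'])
            if len(P)<5: continue
            q=cv2.minAreaRect((P[:,:2]*1000).astype(np.float32))
            print(t,round(r['conf'],2),r['extent'],len(P),np.round(np.median(P,0),3),'zmax',P[:,2].max().round(3),np.round(q[0]),np.round(q[1]),round(q[2],1))
E
```

```text
pics
0.0 [0.17967979 0.59824917 0.23069602] [-3.14038399e+00 -8.75325017e-05  2.84977588e+00] 0.08532212494548691
top {'fx': 555.6417752697297, 'fy': 555.6417752697297, 'cx': 318.0880344425326, 'cy': 244.75003997982952, 'world_from_camera': array([[ 0.02717929,  0.9952799 , -0.09316229,  0.45977213],
       [-0.99939658,  0.02503829, -0.02407392, -0.23390587],
       [-0.02162766,  0.09376038,  0.99535985,  1.18799953],
       [ 0.        ,  0.        ,  0.        ,  1.        ]])}
jig 0.8 [231.4, 191.0, 375.1, 288.5] 4636 [ 0.567 -0.2    0.016] zmax 0.082 [ 584. -168.] [305.  93.] 65.1
stop 0.95 [307.6, 231.3, 356.1, 272.9] 1019 [ 0.552 -0.233  0.037] zmax 0.082 [ 553. -234.] [86. 53.] 65.1
stop 0.64 [229.4, 192.0, 374.9, 290.3] 4909 [ 0.567 -0.196  0.016] zmax 0.082 [ 583. -168.] [308.  97.] 64.7
wing_nut 0.58 [315.8, 248.3, 349.9, 260.5] 150 [ 0.549 -0.235  0.057] zmax 0.076 [ 550. -236.] [63. 21.] 89.7
sample 0.92 [247.8, 205.4, 300.4, 249.6] 1302 [ 0.603 -0.115  0.045] zmax 0.052 [ 606. -114.] [110.  55.] 65.2
setting_block 0.85 [401.5, 281.6, 438.3, 303.6] 602 [ 0.477 -0.42   0
[... 1809 characters left out ...]
47 [ 607. -125.] [131.  64.] 66.1
setting_block 0.94 [390.2, 206.1, 422.2, 239.6] 741 [ 0.475 -0.41   0.028] zmax 0.048 [ 482. -440.] [96. 57.] 76.2
pencil 0.86 [371.7, 336.0, 400.6, 398.9] 393 [ 0.401 -0.083  0.007] zmax 0.011 [402. -89.] [ 10. 114.] 1.1
spanner_17 0.63 [427.0, 201.1, 461.3, 259.3] 445 [ 0.411 -0.437  0.004] zmax 0.008 [ 456. -948.] [  38. 1179.] 5.1
spanner_17 0.49 [236.7, 270.9, 311.1, 333.8] 2441 [ 0.599 -0.107  0.044] zmax 0.051 [ 606. -121.] [141.  76.] 67.0
hexkey_8 0.9 [272.3, 356.0, 310.0, 439.0] 579 [0.498 0.01  0.007] zmax 0.011 [502.  13.] [ 42. 130.] 20.9
wedge 0.98 [218.9, 254.4, 264.9, 298.8] 1052 [ 0.695 -0.15   0.014] zmax 0.052 [ 705. -151.] [ 56. 167.] 7.4
```

```bash
python3 - <<'E'
import cv2
a=cv2.imread('pics/top0.png')[170:310,210:450]; b=cv2.imread('pics/side0.png')[190:370,200:440]
a=cv2.resize(a,(480,280),interpolation=3)
cv2.imwrite('pics/v0.png',cv2.resize(cv2.imread('pics/top0.png')[180:310,220:400],(720,520),interpolation=3))
E
```

```text
(no output)
```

View pics/v0.png

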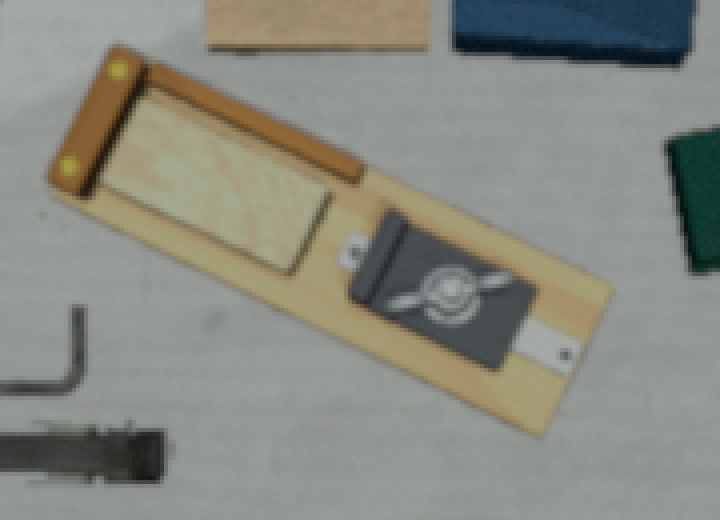

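```bash
cat >> h.py <<'E'
J0=np.array([.582,-.1725]); JA=np.radians(-24.9)
XJ=np.array([np.cos(JA),np.sin(JA)]); YJ=np.array([-XJ[1],XJ[0]])
def W(x,y): return J0+x*XJ+y*YJ
E
python3 - <<'E'
from h import *
im,d=grab_frame('top'); P=cloud('top',d).reshape(-1,3)
print('green/blue z'); 
p=camera_params('top')
def at(u,v):
    m=np.zeros(d.shape,bool); m[v-1:v+2,u-1:u+2]=1; return np.median(cloud('top',d,m),0).round(3)
print(at(396,232),at(365,182),at(300,183))
q=P[P[:,2]>.1]; 
for x in np.arange(0,1.1,.1):
  r=q[(q[:,0]>=x)&(q[:,0]<x+.1)]
  if len(r): print(round(x,1),len(r),r[:,1].min().round(2),r[:,1].max().round(2),r[:,2].max().round(2))
# refine in jig frame
for t in ['jig','stop','sample']:
    P=cloud('top',d,regions_of('top',t)[0]['mask']); r=(P[:,:2]-J0)@np.c_[XJ,YJ]
    lo={'jig':(.008,.016),'stop':(.058,.07),'sample':(.038,.05)}[t]
    s=r[(P[:,2]>lo[0])&(P[:,2]<lo[1])]
    print(t,len(s),np.percentile(s,[1,99],axis=0).round(4).tolist())
    if t=='stop':
        s=r[(P[:,2]>.03)&(P[:,2]<.04)]; print('block',np.percentile(s,[1,99],axis=0).round(4).tolist())
        c=r[(P[:,2]>.071)]; print('stud',c.mean(0),len(c))
E
```

```text
green/blue z
[ 0.596 -0.366  0.053] [ 0.682 -0.297  0.142] [ 0.702 -0.163  0.014]
0.4 1471 0.25 0.4 0.14
0.5 5078 0.07 0.4 0.17
0.6 10420 -0.33 0.43 0.18
0.7 18341 -0.56 0.44 0.35
0.8 14817 -0.55 0.37 0.36
0.9 391 -0.4 0.37 0.24
1.0 676 -0.4 -0.06 0.18
jig 2249 [[-0.046, -0.1457], [0.0427, 0.1261]]
stop 206 [[-0.0252, -0.0955], [0.0203, -0.0238]]
block [[-0.0257, -0.1099], [0.0226, -0.0357]]
stud [-0.00254097 -0.07065834] 20
sample 1245 [[-0.0293, 0.0094], [0.0196, 0.1169]]
```

```bash
cat >> h.py <<'E'
J0=J0-.0022*XJ-.003*YJ
def pose(x,y,z,psi=None):
    return [*W(x,y),z],[np.pi,0,psi if psi is not None else JA+np.pi/2]
def F():
    f=np.array(get_obs()['contact_force']); return np.array([f[:2]@XJ,f[:2]@YJ,f[2]])
def jig(): 
    o=get_obs(); p=np.array(o['ee_pos']); return ((p[:2]-J0)@np.c_[XJ,YJ]).round(4),p[2].round(4),round(o['time'],2)
E
python3 - <<'E'
from h import *
clamp(20); print(get_obs()['finger_gap'],jig())
p=np.array(get_obs()['ee_pos']); p[2]=.32; movel(p,v=.25)
move_to(*pose(0,-.137,.25)); print(jig(),get_obs()['joints'])
movel(*pose(0,-.137,.06),v=.2); movel(*pose(0,-.137,.0235),v=.1); print(jig(),F())
y=-.137
while y<-.092:
    y+=.005; movel(*pose(0,y,.0235),v=.06); print(jig()[0],F().round(1))
im,d=grab_frame('side'); cv2.imwrite('pics/s1.png',cv2.resize(im[190:370,200:440,::-1],(720,540)))
E
```

```text
8.566117336118987e-05 (array([-0.6873,  0.5331]), np.float64(0.2313), 1.97)
(array([ 1.000e-04, -1.364e-01]), np.float64(0.25), 5.83) [-6.18747461e-01  4.41766124e-01  1.38318575e+00  8.87434561e-05
  1.31657938e+00 -1.85115395e-01]
(array([ 1.00e-04, -1.37e-01]), np.float64(0.0237), 7.45) [-0.26619053 -0.36736366 -0.15564467]
[ 0.0003 -0.1317] [-0.2  1.4 -0.4]
[ 0.     -0.1266] [ 1.   0.6 -0.1]
[-0.     -0.1217] [-0.  -0.1  0.1]
[-0.     -0.1167] [-0.8  1.  -0.2]
[-0.     -0.1118] [ 0.5 -0.4 -1.1]
[-0.     -0.1068] [-0.9 -0.   0.5]
[ 0.     -0.1018] [ 0.1 -0.3 -0.1]
[ 0.     -0.0968] [ 0.7 -0.1 -0.1]
[-0.     -0.0918] [ 0.4 -0.1 -0. ]
```

View pics/s1.png

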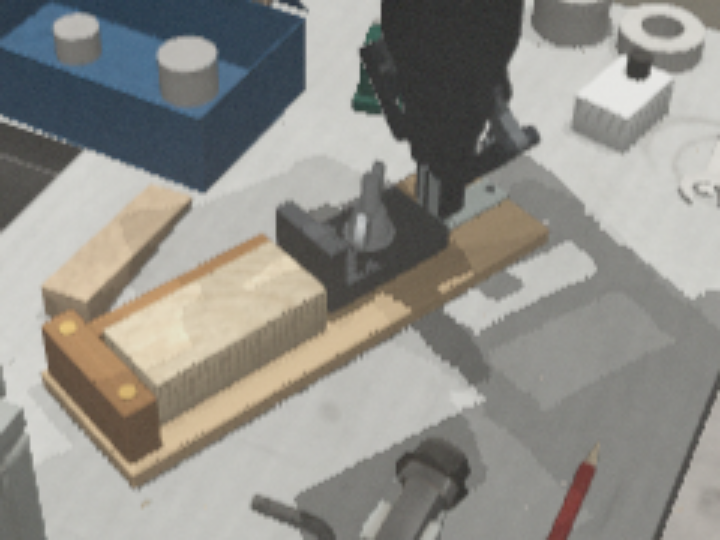

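```bash
python3 - <<'E'
from h import *
y=-.0918
while y<-.068:
    y+=.0015 if y>-.084 else .003; movel(*pose(0,y,.0235),v=.04); f=F(); print(jig(),f.round(1))
    if f[1]<-7: break
dwell(.3); print(F())
im,d=grab_frame('side'); cv2.imwrite('pics/s2.png',cv2.resize(im[190:370,200:440,::-1],(720,540)))
E
```

```text
(array([-0.    , -0.0887]), np.float64(0.0235), 10.0) [ 0.1 -0.3 -0.5]
(array([-0.    , -0.0857]), np.float64(0.0235), 10.25) [-0.2 -2.  -0.5]
(array([-0.    , -0.0827]), np.float64(0.0235), 10.5) [-0.2 -1.7  0.6]
(array([ 0.    , -0.0817]), np.float64(0.0235), 10.75) [-0.7 -6.4  0.2]
(array([ 0.    , -0.0815]), np.float64(0.0235), 11.0) [ -1.4 -19.8   0.7]
[ -1.65445906 -20.44173247   0.27990482]
```

View pics/s2.png

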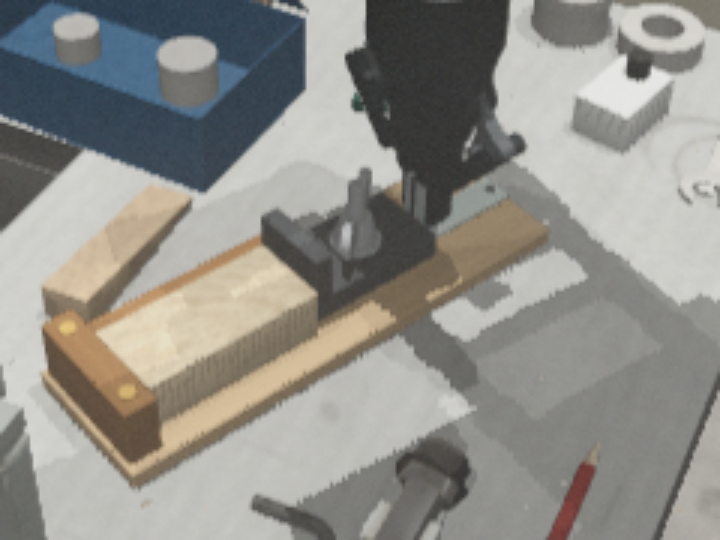

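```bash
python3 - <<'E'
from h import *
movel(*pose(0,-.095,.0235),v=.06); movel(*pose(0,-.12,.14),v=.25); movel(*pose(-.0,-.24,.2),v=.25)
im,d=grab_frame('top'); cv2.imwrite('pics/t2.png',cv2.resize(im[195:300,240:380,::-1],(784,588),interpolation=3))
print(jig())
for t in ['stop','wing_nut','sample']:
  R=regions_of('top',t)
  if not R: continue
  P=cloud('top',d,R[0]['mask']); r=(P[:,:2]-J0)@np.c_[XJ,YJ]; print(t,R[0]['conf'],R[0]['extent'])
  if t=='wing_nut':
    k=(P[:,2]>.05)&(P[:,2]<.09); s=r[k]; c=s.mean(0); w,v=np.linalg.eigh(np.cov(s.T)); print(len(s),'c',c,'ang',np.degrees(np.arctan2(v[1,1],v[0,1])),w**.5)
  if t=='stop':
    for a,b in [(.03,.04),(.045,.066)]:
      s=r[(P[:,2]>a)&(P[:,2]<b)]; print(a,np.percentile(s,[1,99],axis=0).round(4).tolist())
    s=r[P[:,2]>.071]; print('stud',s.mean(0),len(s))
    s=r[(P[:,2]>.06)&(r[:,1]>-.008)]; print('nose',np.percentile(s,[2,98],axis=0).round(4).tolist())
  if t=='sample':
    s=r[P[:,2]>.035]; print(np.percentile(s,[1,99],axis=0).round(4).tolist())
E
```

```text
(array([-0.0006, -0.2387]), np.float64(0.1987), 13.11)
stop 0.66 [293.4, 224.1, 342.3, 264.8]
0.03 [[-0.0243, -0.0698], [0.0253, 0.006]]
0.045 [[-0.0238, -0.0549], [0.0233, 0.0193]]
stud [ 0.00076384 -0.03049604] 20
nose [[-0.0229, -0.0062], [0.0235, 0.0177]]
wing_nut 0.63 [309.1, 242.7, 330.4, 254.4]
57 c [ 0.00134442 -0.03529566] ang 135.94701294845217 [0.00323032 0.00981786]
sample 0.69 [242.8, 204.8, 301.4, 245.0]
[[-0.0269, 0.0218], [0.022, 0.1276]]
```

View pics/t2.png

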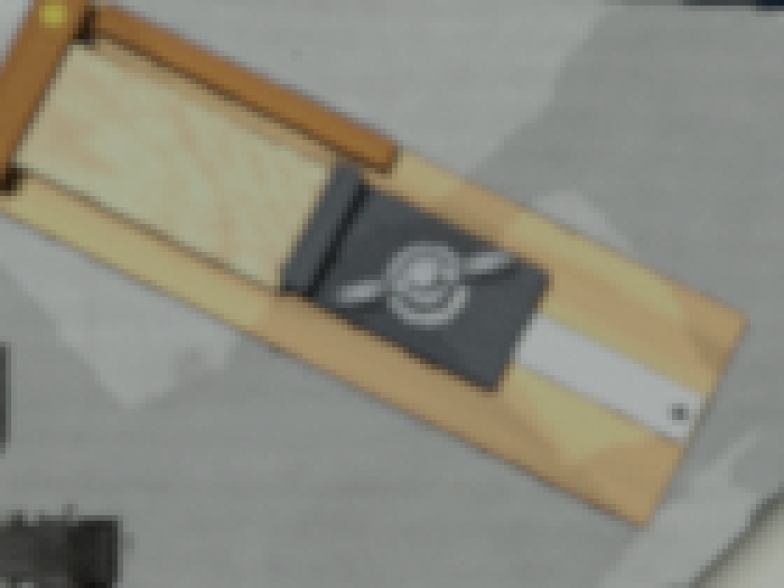

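```bash
cat >> h.py <<'E'
NX,NY=.0003,-.0305
def orb(a,z=.048,s=.028,off=.0145):
    r=np.radians(a); u=np.array([np.cos(r),np.sin(r)]); n=np.array([-u[1],u[0]])
    c=s*u+off*n; return pose(NX+c[0],NY+c[1],z,r+JA+1.5*np.pi)
def sweep(a,b,st,v=.035,lim=20):
    while a>b:
        a=max(a-st,b); movel(*orb(a),v=v); f=F(); print(round(a),f.round(1),end=' ')
        if np.linalg.norm(f)>lim: print('FORCE'); break
    print(jig(),get_obs()['joints'][5]); return a
E
python3 - <<'E'
from h import *
move_to(*orb(-26,z=.15)); print(jig(),get_obs()['joints'])
movel(*orb(-26,z=.085),v=.15); movel(*orb(-26),v=.08); print(jig(),F())
a=sweep(-26,-110,12)
im,d=grab_frame('side'); cv2.imwrite('pics/s3.png',cv2.resize(im[190:370,200:440,::-1],(720,540)))
E
```

```text
(array([ 0.0319, -0.0299]), np.float64(0.1501), 15.36) [-4.40841510e-01  5.86533989e-01  1.41716985e+00 -2.83788202e-05
  1.13773651e+00 -2.69302845e+00]
(array([ 0.0318, -0.0298]), np.float64(0.0478), 16.55) [-0.18638183  0.1620348   0.68865433]
-38 [ 1.  -0.   0.5] -50 [-0.   0.6 -0.5] -62 [ 0.3 -0.4 -0.1] -74 [-0.3 -0.   0.5] -86 [0.7 0.4 0.1] -98 [ 0.6 -0.1 -0.7] -110 [ 0.3 -0.7 -0.8] (array([ 0.0045, -0.0617]), np.float64(0.048), 19.06) -1.2881695708838827
```

View pics/s3.png

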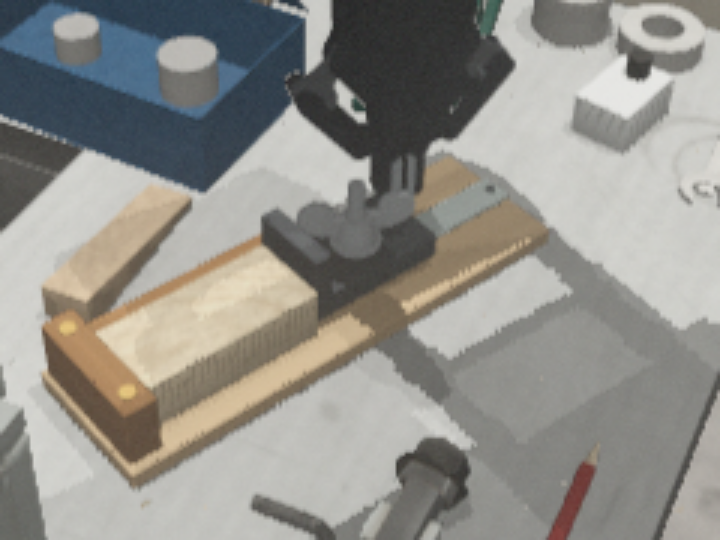

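```bash
python3 - <<'E'
from h import *
a=sweep(-110,-222,14)
movel(*orb(a+10),v=.06); movel(*orb(a+10,z=.1),v=.2)
move_to(*orb(-18,z=.12)); print(jig())
im,d=grab_frame('side'); cv2.imwrite('pics/s4.png',cv2.resize(im[190:370,200:440,::-1],(720,540)))
E
```

```text
-124 [ 0.5  0.2 -0.2] -138 [0.1 0.7 0.2] -152 [ 0.1  0.1 -1. ] -166 [ 0.4 -0.5  0.1] -180 [-0.2  0.2 -0.1] -194 [1.1 0.7 0.5] -208 [-0.1  0.3  0. ] -222 [-0.5 -0.9  0.4] (array([-0.0302, -0.0227]), np.float64(0.048), 22.24) 0.7319455920759567
(array([ 0.0313, -0.0253]), np.float64(0.1199), 25.93)
```

View pics/s4.png

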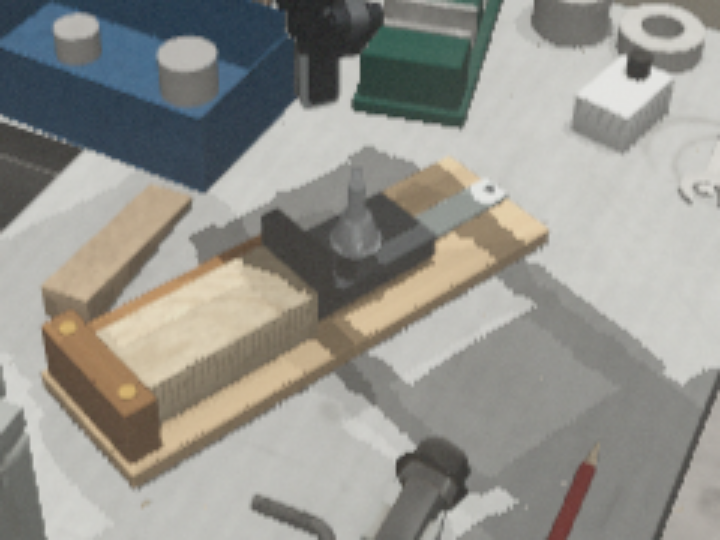

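```bash
python3 - <<'E'
from h import *
movel(*orb(-18,z=.085),v=.15); movel(*orb(-18),v=.08); print(F().round(1))
a=sweep(-18,-166,14)
a=sweep(a,-190,3,v=.02,lim=9); dwell(.3); print(a,F().round(1))
im,d=grab_frame('side'); cv2.imwrite('pics/s5.png',cv2.resize(im[190:370,200:440,::-1],(720,540)))
E
```

```text
[-0.1  0.4  0.5]
-32 [-0.3  0.2 -0.5] -46 [-0.8 -0.1  0.9] -60 [-0.5  0.3 -0. ] -74 [ 1.   0.  -0.1] -88 [-0.9  0.  -0.2] -102 [-0.2  0.4 -0.6] -116 [ 0.   0.6 -1.8] -130 [-0.1 -0.6 -0.3] -144 [ 0.2 -0.3  0.6] -158 [ 0.6 -0.3  1.2] -166 [-0.6 -0.3  0.4] (array([-0.0232, -0.0514]), np.float64(0.048), 31.18) -0.2953672713691095
-169 [-0.4 -0.7 -0.7] -172 [-0.2 -0.1 -0.3] -175 [ 0.1 -0.2 -0. ] -178 [0.3 0.3 0.3] -181 [ 0.8 -3.1 -0.8] -184 [ -0.1 -15.4   0.2] FORCE
(array([-0.0284, -0.0442]), np.float64(0.0481), 32.68) 0.037456753298902704
-184 [  0.7 -14.7  -0.1]
```

View pics/s5.png

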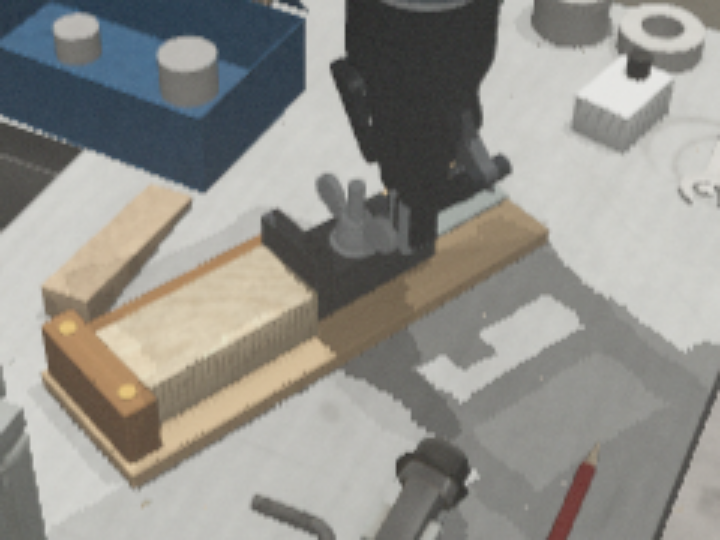

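```bash
python3 - <<'E'
from h import *
movel(*orb(-172),v=.04); p=np.array(get_obs()['ee_pos']); p[2]=.14; movel(p,v=.15)
movel(*pose(0,-.24,.2),v=.25); print(jig())
im,d=grab_frame('top'); cv2.imwrite('pics/t6.png',cv2.resize(im[195:300,240:380,::-1],(784,588),interpolation=3))
E
```

```text
(array([-0.0006, -0.2388]), np.float64(0.1992), 35.12)
```

View pics/t6.png

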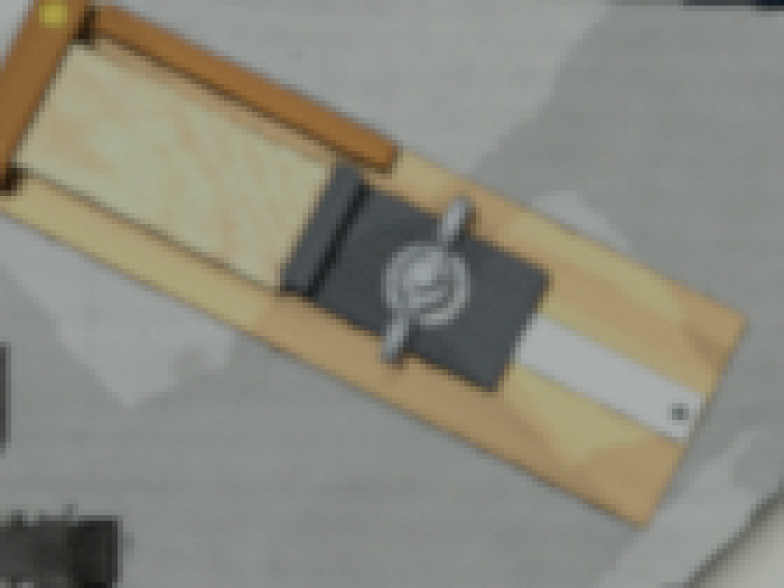

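The wings run from (392,355) to (460,205), parallel to the nose plate. The offcut is snug between the head block and the nose.

```bash
python3 -c "
from cell import *
print(job_done())"
```

```text
the job is handed in; nothing more can be done
None
```

The job is handed in: the stop holds the offcut snug against the head block, and the wing nut was turned clockwise in two strokes to its hard stop; the last top picture (35 s) shows both in place, but the hand-in call returned no verdict.

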